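# Draw the spirit level out from under the chest's till

## Robot

A 7-joint arm with a two-finger parallel gripper is mounted at the origin on the work surface. World frame = base frame: x ahead of the robot, y to its left, z up, the work surface at z = 0. Lengths are in m, angles in rad, forces in N, time in s.
With the tool pointing down it reaches from about 0.425 to 0.875 m from the base axis. Payload 4.7 kg.
Tool frame: the origin (TCP) lies at the very end of the fingers, on their centre line; the grasp point (between the pads) lies 19 mm behind it; z points along the fingers, y is the line along which they close (so a half turn about z gives the same grasp; the last joint's range is limited). The gripper opens to 85 mm and grips with 20 to 120 N. Pads are 22 mm wide; open, the fingers measure 114 mm over their backs; the gripper's body (76 mm by 85 mm) begins 54 mm behind the grasp point. The pads swing forward as they close: fully open they stand 13 mm farther back than shut.
Start: joints at [1.327, 0.321, -0.07, 1.45, 0.023, 1.371, -0.057], TCP at [0.166, -0.629, 0.231] pointing down, gripper open.
Joint ranges: [-2.86, 2.86], [-0.3, 2.09], [-1.38, 1.24], [0.06, 2.45], [-1.56, 4.7], [0.09, 2.05], [-2.69, 2.69]. Speed limits (rad/s): [2.57, 2.57, 3.14, 3.14, 3.14, 3.14, 3.14].

## Interface

Orientations are given as a rotation vector (axis times angle).
In Python, from workcell import env gives the robot as it stands. The module is installed in compiled form; this text tells all that it offers.
- The arm moves only by the tool step_arm, never from a script. Its argument "targets" is a list of rows, each a list of 2 entries, a list of its own where there are three numbers: the shift along the tool's x, y, z in m, then the turn, a rotation vector about the tool's x, y, z in degrees. In form: [[[x, y, z], [rx, ry, rz]], ...]. A call has 1 to 8 rows; each row is the pose to reach, as a shift and turn from the pose commanded when the call began, along the tool's axes at that moment; what a row does not reach only later rows make up. A row lasts 1/8 s, in which the tool goes at most 62.5 mm and 10.7 degrees, less where a joint would pass 70% of its speed; a pose out of reach is approached as far as the arm can. A call with a gripper value outside its range is refused whole. "claw" is the opening, from 0 (shut) to 1 (fully open), set as the call begins (left out, the last holds). The fingers move at their own pace and stop on an object; "grip_force" is the grip in N (left out, the last holds). Time passes only in rows, so rows that repeat a pose let the fingers close. It gives the time, the measured TCP pose, the force, the opening and the grip force at its end, in the units of the state.
- env.get_state(): the state, without advancing time (a new reading comes with each control period).
- env.snapshot(name): name is "side" or "top"; returns a dict with "frame" (480x640x3 uint8, red, green, blue), "depth" (480x640 float32, m along the optical axis (not along the pixel's ray), 0 where there is no reading), "vertical_fov" (degrees; the focal length in pixels is half the picture's height over the tangent of half this angle, whatever the lens; pixels are square), "cx", "cy" (the principal point, pixels), "k1" (the pictures are not rectified: a ray, as slopes to the right and down, at radius r is drawn at 1 + k1 r^2 times it, then the intrinsics apply), "R" (3x3) and "t" (3): a world point X has camera coordinates R X + t. Camera axes: x right, y down, z forward; pixel columns grow to the right and rows downward; lengths in m; the calibration is good to about 2 mm. A picture is of the moment at which its call begins.
- env.finish_job(): hands the job in; it is judged then, once.
The state is a dict: "time": time; "joint_pos": joint angles; "qd": joint speeds; "joint_torque": joint torques, N m; "eef_pos": TCP position; "ee_rot": TCP orientation; "ft_force": force on the tool from outside, world axes, zero at the start; "wrist_torque": the same for the moment, N m; "opening": finger opening in m; "grip_force": force on a finger pad.
Only numpy, scipy, OpenCV 4.12 (cv2) and the standard library are available. Lean on these libraries where they do the work, as an engineer would, in place of code of your own. Each camera call takes 0.05 s, during which the arm holds its last target. There are 200 camera calls.

## Task

The block plane has been left lying on the spirit level in the tool chest: lift it out and set it down, not dropping it, flat in the empty bay of the sloped plane rest. Then take the level by its free part and draw it out of the chest, tilting it up through the opening beside the till because it is longer than that opening. Finish while still holding the level in the gripper, level and in the clear, about a hand's breadth above the chest's rim, with the sanding block in the chest and the mallet, try square and offcut on the bench left where they are.

Things in the scene. Friction and masses are not known exactly. Their poses are not given: they have to be found in the camera images.
- chest: Fixed open-topped wooden tool chest, outside 245 (x) x 339 (y) x 122 mm high, walls and floor 12 mm: inside 221 x 315 mm, inner floor at z = 12 mm, rim at z = 122 mm. Origin: centre of its underside, z up. A tray (till) covers its -y end; the opening left is 221 (x) x 205 (y) mm, chest y -47.5 to +157.5 mm. Yaw within 0.25 rad of zero.
- till_edge (a point): Middle of the lower edge of the till's open side, at chest x 0, y -47.5, z 87 mm (75 mm above the inner floor). The till, a fixed pale-wood tray across the chest's full width, reaches from here 110 mm towards chest -y to the end wall and 35 mm up, flush with the rim; the chisels and carton in it stay below the rim.
- level: Yellow spirit level with black end caps, 300 (x) x 40 (y) x 18 (z) mm, about 0.22 kg; origin at mid-length on its underside. It starts flat on the chest floor, its +x towards chest +y, the last 97 to 106 mm of its -x end under the till, its +x end free in the opening 2 to 11 mm from the chest's +y wall.
- level_out (a point): Centre of the level's free end face (+x end, 150 mm from its middle, 9 mm above its underside).
- level_in (a point): Centre of the level's other end face (-x end, at the start under the till).
- block_plane: Iron block plane, 160 (x) x 46 (y) mm, about 0.6 kg; origin at the centre of its sole (underside), +x to the toe with the dark knob. Flat cheeks 46 mm apart stand 42 mm high over x -42 to +34 mm and 24 mm elsewhere; brass lever cap to about 57 mm, knob to 47 mm. It starts sole down on the free part of the level, about along it.
- rest_bay: Empty bay of a fixed sloped two-bay rest. Origin: bay centre on the bed surface, 66 mm above the bench; x up the slope (0.32 rad, away from the robot), z square to the bed. Bed x -95 to +95 mm; fences 10 mm high along it, 62 mm apart; stop 16 mm high, face at x -87 mm. A smoothing plane 85 mm tall fills the bay at -y, its cheek 67 mm from this centre line. Yaw within 0.25 rad of zero.
- sanding_block: Blue sanding block 110 x 45 x 30 mm, loose on the chest floor beside the level towards chest +x; origin at the centre of its underside. Not to be disturbed.
- mallet: Wooden mallet lying on the bench at the right (head 65 x 120 x 80 mm, handle 230 mm long); bystander, origin under the head.
- try_square: Try square lying flat on the bench at the left, stock 120 mm, steel blade 200 mm; bystander, origin under the stock.
- offcut: Wooden offcut 90 x 50 x 22 mm on the bench near the robot, to its right; bystander, origin at the underside's centre.
There are look-alikes about, which are no part of the job. What is shaped like the block_plane but green or pink is not meant.

How it is judged:
By the outcome, as a careful person would: the job done as asked, in the order asked, and still so for the second after the job is handed in, while the arm keeps its last pose, push and grip.
It also fails if it takes over 59 s, if anything falls off the work surface, if the arm or the gripper's body presses on something with over 40 N, if the wrist force passes 120 N, or if a joint passes its speed limit or range.

## Working session

There is one attempt and no reset: what is moved stays moved. The work goes in short steps, Python scripts to look and compute and a tool call to move; the robot and the scene stay as the last step left them, time stands still between calls to the robot, and variables do not carry over. Pictures are saved under pics/ and viewed, at most 10 in all, crops included, and the job is handed in when it is done.

Besides the shell and the picture viewer there is one more tool, called after "Emit:" as name(argument=value, ...) on one line, values as JSON. step_arm: Moves the arm, as the interface text tells. Its arguments: {"type":"object","properties":{"targets":{"type":"array","items":{"type":"array"}},"claw":{"type":"number"},"grip_force":{"type":"number"}},"required":["targets"]}

```bash
mkdir -p pics
cat > h.py <<'E'
import numpy as np, cv2
from workcell import env
from scipy.spatial.transform import Rotation as Ro
def snap(n):
    s=env.snapshot(n); np.savez(f'{n}.npz',**s); return s
def load(n): return dict(np.load(f'{n}.npz'))
def K(s):
    f=240/np.tan(np.radians(s['vertical_fov'])/2); return np.array([[f,0,s['cx']],[0,f,s['cy']],[0,0,1.]])
def rays(s,px):
    px=np.asarray(px,float).reshape(-1,2);k=K(s)
    d=(px-[k[0,2],k[1,2]])/k[0,0]; u=d.copy()
    for _ in range(30): u=d/(1+s['k1']*(u**2).sum(1,keepdims=True))
    return np.c_[u,np.ones(len(u))]
def onplane(s,px,z):
    r=rays(s,px)@s['R']; c=-s['R'].T@s['t']; return c+r*((z-c[2])/r[:,2])[:,None]
def cloud(s):
    v,u=np.mgrid[:480,:640]; r=rays(s,np.c_[u.ravel(),v.ravel()])
    P=(r*s['depth'].reshape(-1,1)-s['t'])@s['R']; P[s['depth'].ravel()==0]=np.nan
    return P.reshape(480,640,3)
def proj(s,X):
    c=np.atleast_2d(X)@s['R'].T+s['t']; u=c[:,:2]/c[:,2:]; u=u*(1+s['k1']*(u**2).sum(1,keepdims=True))
    return u*K(s)[0,0]+[s['cx'],s['cy']]
def save(n,img): cv2.imwrite(f'pics/{n}.png',img[:,:,::-1])
E
python3 - <<'E'
from h import *
print(env.get_state())
for n in('top','side'):
    s=snap(n); save(n+'0',s['frame']); print(n,s['vertical_fov'],s['cx'],s['cy'],s['k1'],-s['R'].T@s['t'],s['R'])
E
```

```text
{'time': 0.0, 'joint_pos': array([ 1.32712291,  0.32185793, -0.0701062 ,  1.45166284,  0.02258421,
        1.37079279, -0.0568912 ]), 'qd': array([-0.00087567, -0.00079829, -0.00098993, -0.00228555, -0.00013599,
        0.00048475, -0.00120511]), 'joint_torque': array([-1.19011142e-04, -4.93576705e+01, -3.82009596e-01, -3.14329040e+01,
        1.31615481e-02,  1.14750594e-02,  4.74427537e-07]), 'eef_pos': array([ 0.16553851, -0.62801699,  0.23020707]), 'ee_rot': array([-3.11363291e+00, -4.03632057e-01,  5.06531147e-04]), 'ft_force': array([-0.01059304, -0.38389382, -0.42971381]), 'wrist_torque': array([ 0.03884827, -0.03742715, -0.0243574 ]), 'grip_force': 0.0, 'opening': 0.0856936859829758}
top 57.340692066750485 318.5484135966546 238.817247639155 0.02910358576049794 [0.25259639 0.01601393 1.14807915] [[ 0.02170031 -0.999628    0.01652129]
 [-0.98170354 -0.02443227 -0.18884178]
 [ 0.18917519 -0.01212109 -0.98186854]]
side 50.99909603140641 321.914072765409 241.22734390693998 -0.09547414153650544 [-0.1759066   0.64690512  1.15695698] [[-0.71151223 -0.70244245  0.01802646]
 [-0.54411584  0.53454582 -0.64668286]
 [ 0.44462152 -0.46993125 -0.76254595]]
```

View pics/top0.png

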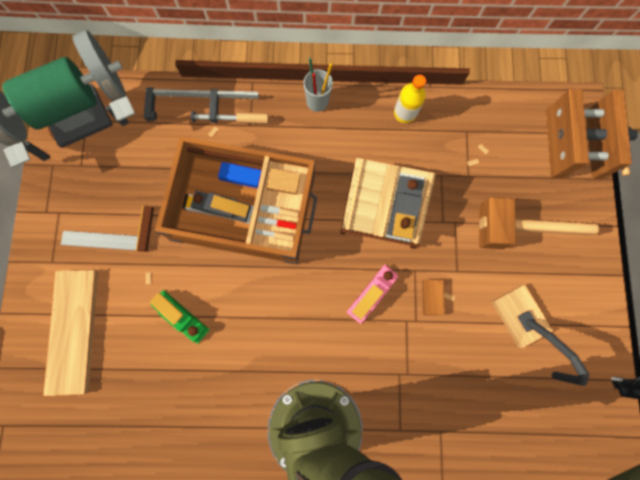

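View pics/side0.png

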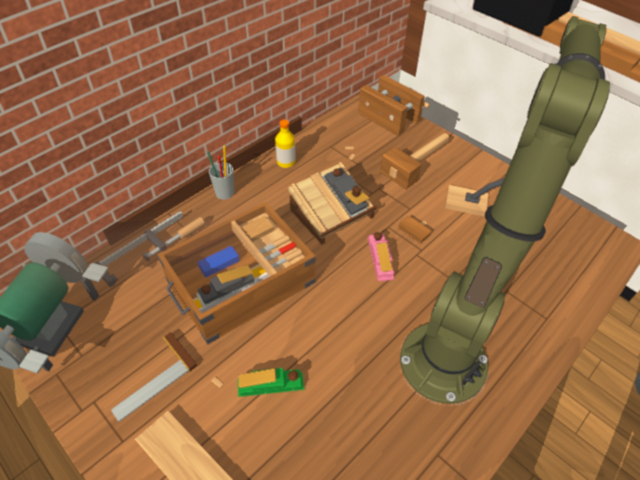

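Shown so far (top view): the chest is at about (160-315, 140-258) with the till to the right. The blue sanding block is at (240,174). The rest is at (390,200), with its empty bay on the left near (370,198).

Plane candidates:
- Grey/brass plane in the chest at (220,205)
- Green plane at (180,315)
- Pink plane at (373,293)
- Smoothing plane in the rest at (405,210)

Only the one in the chest lies on the level and isn't green or pink, so that is the one meant. I'll confirm it in a crop.

Run:
```python
from h import *
s=load('top'); P=cloud(s)
f=s['frame']
a=cv2.resize(f[130:270,150:325],None,fx=4.5,fy=4.5,interpolation=cv2.INTER_CUBIC)[:600]
save('crop_top',a[:600,:800])
v,u=np.mgrid[:480,:640]
def box(u0,u1,v0,v1): return (u>=u0)&(u<u1)&(v>=v0)&(v<v1)
# chest rim
m=box(145,325,130,270)&(abs(P[...,2]-.122)<.006)
q=P[m][:,:2].astype(np.float32)
r=cv2.minAreaRect(q); print('rim',len(q),r,np.percentile(P[m][:,2],[5,50,95]))
# side too
S=load('side');PS=cloud(S)
c=np.array(r[0]); 
mm=(np.linalg.norm(PS[...,:2]-c,axis=-1)<.24)&(abs(PS[...,2]-.122)<.006)
print('rim side',mm.sum(),cv2.minAreaRect(PS[mm][:,:2].astype(np.float32)))
# sanding block, brass, yellow
hsv=cv2.cvtColor(f,cv2.COLOR_RGB2HSV)
b=box(205,270,155,195)&(hsv[...,0]>100)&(hsv[...,0]<130)&(hsv[...,1]>150)
print('blue',cv2.minAreaRect(P[b][:,:2].astype(np.float32)),np.nanpercentile(P[b][:,2],[5,50,95]))
# dump heights around plane (mm)
np.set_printoptions(linewidth=250)
print((P[186:226:2,180:256:3,2]*1000).round(0).astype(int))
# grey/brass plane points
g=box(170,262,180,232)&(P[...,2]>.04)&(P[...,2]<.1)
```

```text
rim 3142 ((0.5543622374534607, 0.20591449737548828), (0.34344741702079773, 0.24835999310016632), 80.85753631591797) [0.11703398 0.12151213 0.12486462]
rim side 2270 ((0.5542557835578918, 0.20507201552391052), (0.3433113694190979, 0.25200074911117554), 80.69034576416016)
blue ((nan, nan), (0.0, 0.0), 0.0) [0.03319378 0.04150742 0.04540568]
[[                  72                   46                   25                    9                   13                   11                   10                   11                   15                   12                   12
                     9                   14                   10                   11                   15                   12                   16                   12                   12                   11                   14
                    18                   16                   22                   27]
 [                  63                   42                   21                   16                   11                   12                   11                   12                   13                
[... 9662 characters left out ...]
                   33                   12                  125                  109]
 [                  14                   15                   10                   11                    9                   12                   15                   14                   13                   13                   15
                     8                   13                   13                   11                   11                   12                   14                   11                    9                   16                   16
                    11                    8                  121                  105]]<stdin>:23: RuntimeWarning: invalid value encountered in cast
```

View pics/crop_top.png

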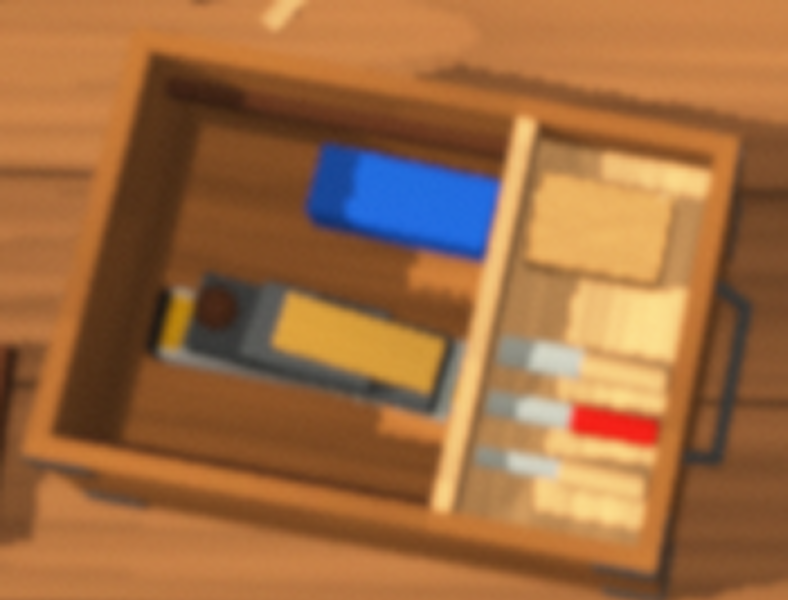

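The crop confirms it: a grey plane with brass cap lies on the yellow level in the chest. Its knob (toe) is at the left, full-image pixel about (198,198), which is world +y. The heel is towards the till, at about (250,218).

```bash
cat > m.py <<'E'
from h import *
np.set_printoptions(precision=4,suppress=True,linewidth=200)
cc=np.array([.5543,.2055]); cy=np.radians(-9.2)
def c2w(p): c,s=np.cos(cy),np.sin(cy); return cc+np.asarray(p)@np.array([[c,s],[-s,c]])
def w2c(p): c,s=np.cos(cy),np.sin(cy); return (np.asarray(p)-cc)@np.array([[c,-s],[s,c]])
E
python3 - <<'E'
from m import *
def rect(q):
    r=cv2.minAreaRect(q.astype(np.float32)*1000); return r
for n in('top','side'):
    s=load(n);P=cloud(s);L=w2c(P[...,:2]);z=P[...,2]
    hsv=cv2.cvtColor(s['frame'],cv2.COLOR_RGB2HSV)
    ins=(abs(L[...,0])<.1)&(L[...,1]>-.044)&(L[...,1]<.15)
    blue=(hsv[...,0]>100)&(hsv[...,0]<130)&(hsv[...,1]>150)&ins
    bl=cv2.morphologyEx((blue).astype(np.uint8),cv2.MORPH_OPEN,np.ones((3,3)))>0
    print(n,'blue',rect(L[bl]),np.median(z[bl]))
    for nm,lo,hi in(('all',.045,.1),('cheek',.064,.1),('lev',.024,.1)):
        m=ins&(z>lo)&(z<hi)&~cv2.dilate(blue.astype(np.uint8),np.ones((7,7))).astype(bool)&(L[...,0]<.06)
        k,lab,st,_=cv2.connectedComponentsWithStats(m.astype(np.uint8)); i=1+st[1:,4].argmax(); m=lab==i
        print(n,nm,m.sum(),rect(L[m]))
    br=ins&(z>.07)&(z<.1)&(hsv[...,0]>12)&(hsv[...,0]<30)&(hsv[...,1]>110)&(L[...,0]<.06)
    br=cv2.morphologyEx(br.astype(np.uint8),cv2.MORPH_OPEN,np.ones((3,3)))>0
    print(n,'brass',br.sum(),rect(L[br]))
# rest
from scipy.optimize import least_squares
for n,b in(('top',(345,400,158,232)),('side',(285,350,165,230))):
    s=load(n);P=cloud(s)
    if n=='top': R=P[150:250,335:445].reshape(-1,3)
    else: R=P[155:240,280:385].reshape(-1,3)
    R=R[~np.isnan(R[:,0])&(R[:,2]>.02)]
    q=rect(R[:,:2]);print(n,'rest',q,R.min(0),R.max(0))
    # bed plane by ransac
    rng=np.random.default_rng(0);best=0
    for _ in range(600):
        t=R[rng.choice(len(R),3,False)];nn=np.cross(t[1]-t[0],t[2]-t[0]);nn/=np.linalg.norm(nn)+1e-12
        if nn[2]<0: nn=-nn
        if abs(np.arccos(nn[2])-.32)>.06: continue
        d=abs((R-t[0])@nn)<.003
        if d.sum()>best: best=d.sum();B=d
    c=R[B].mean(0);nn=np.linalg.svd(R[B]-c)[2][2];nn*=np.sign(nn[2])
    print('bed',best,c,nn,'tilt',np.arccos(nn[2]),'yaw',np.degrees(np.arctan2(-nn[1],-nn[0])))
E
```

```text
top blue ((78.20819091796875, 21.966238021850586), (104.6009292602539, 43.765018463134766), 89.69082641601562) 0.041497795170687954
top all 1074 ((-16.97106170654297, 49.03891372680664), (147.44117736816406, 47.36982345581055), 85.54436492919922)
top cheek 695 ((-18.603790283203125, 29.20216178894043), (107.80500793457031, 46.40483093261719), 86.05030059814453)
top lev 1336 ((-16.271560668945312, 59.54507827758789), (181.42442321777344, 50.25621032714844), 87.0999984741211)
top brass 422 ((-16.650651931762695, 26.757593154907227), (83.4886703491211, 38.500362396240234), 83.6970443725586)
side blue ((72.81044006347656, 12.285673141479492), (77.64718627929688, 39.670921325683594), 77.117919921875) 0.041144342569136134
side all 1015 ((-19.072301864624023, 49.21044921875), (149.1700439453125, 51.22782516479492), 83.86290740966797)
side cheek 563 ((-20.425933837890625, 29.331497192382812), (109.06864929199219, 49.20356369018555), 85.01443481445312)
side lev 1413 ((-18.3846378326416, 49.937599182128906), (189.00975036621094, 54.036598205566406), 85.68255615234375)
side brass 253 ((-18.214277267456055, 24.18808364868164), (79.62682342529297, 40.268489837646484), 83.52407836914062)
top rest ((558.7632446289062, -169.9433135986328), (203.208740234375, 185.98257446289062), 79.83499908447266) [ 0.4509 -0.2849  0.02  ] [ 0.6663 -0.0559  0.1363]
bed 2144 [ 0.5753 -0.1414  0.0686] [-0.3021  0.0487  0.952 ] tilt 0.31103500139024787 yaw -9.154441179988675
side rest ((564.32958984375, -195.73623657226562), (350.7475891113281, 455.7410888671875), 48.20063018798828) [ 0.3619 -0.4329  0.0201] [0.8373 0.0801 0.135 ]
bed 1028 [ 0.5692 -0.1327  0.0668] [-0.2909  0.1007  0.9515] tilt 0.3128770511892688 yaw -19.095015536841895
```

Emit:
step_arm(targets=[[[0.03, -0.02, -0.02], [0, 0, -2]], [[0.08, -0.05, -0.05], [0, 0, -6]], [[0.13, -0.085, -0.08], [0, 0, -10]], [[0.18, -0.12, -0.1], [0, 0, -15]], [[0.235, -0.155, -0.12], [0, 0, -20]], [[0.29, -0.19, -0.13], [0, 0, -25]], [[0.345, -0.225, -0.13], [0, 0, -30]], [[0.39, -0.255, -0.13], [0, 0, -35]]], claw=0.8, grip_force=60)

```text
time: 1.1
eef_pos: [0.47, -0.2908, 0.3612]
ee_rot: [2.848, 1.325, -0.0]
ft_force: [1.0, -0.8, -0.2]
opening: 0.068
grip_force: 0.0
```

Run:
```python
from m import *
# plane profile from saved pictures: axis guess
for n in('top','side'):
  s=load(n);P=cloud(s);L=w2c(P[...,:2])*1000;z=P[...,2]*1000
  a=np.radians(-5);c0=np.array([-17.5,49]);ax=np.array([-np.sin(a),np.cos(a)]);ay=np.array([-np.cos(a),-np.sin(a)])
  D=L-c0;X=D@ax;Y=D@ay
  # near-edge/ far-edge of cheeks tops by x slice (z 66..78)
  for x0 in range(-90,100,10):
    m=(abs(X-x0)<5)&(abs(Y)<40)&(z>20)
    h=m&(z>48)
    t=m&(abs(Y)>13)&(abs(Y)<20)
    print(n,x0,'Y5/95',np.percentile(Y[h],[3,97]).round(0) if h.sum()>5 else None,'ztop',np.percentile(z[t],[50,85]).round(0) if t.sum() else None,h.sum())
# rest in yaw -9.2 frame from top: profile across y, on residual height above bed
s=load('top');P=cloud(s)[150:250,335:445].reshape(-1,3);P=P[~np.isnan(P[:,0])]
for yaw in(-9.2,-11):
  y=np.radians(yaw);ex=np.array([np.cos(y),np.sin(y)]);ey=np.array([-ex[1],ex[0]])
  # bed: z=.066+tan(.32)*(x - x0); y centre from profile
  u=P[:,:2]@ex;v=P[:,:2]@ey
  h=P[:,2]-np.tan(.32)*u
  print('yaw',yaw)
  for v0 in np.arange(-.03,.06,.004):
    m=(abs(v-v0)<.002)&(P[:,2]>.035)&(u>.5)&(u<.66)
    if m.sum()>3: print(round(v0,3),m.sum(),(np.percentile(h[m],[10,50,90])*1000).round(1),'u',u[m].min().round(3),u[m].max().round(3))
```

```text
top -90 Y5/95 None ztop None 3
top -80 Y5/95 None ztop [35. 37.] 0
top -70 Y5/95 [-22.  21.] ztop [54. 70.] 77
top -60 Y5/95 [-22.  21.] ztop [63. 73.] 73
top -50 Y5/95 [-22.  21.] ztop [71. 75.] 74
top -40 Y5/95 [-23.  22.] ztop [72. 76.] 84
top -30 Y5/95 [-20.  22.] ztop [74. 78.] 76
top -20 Y5/95 [-22.  22.] ztop [75. 80.] 79
top -10 Y5/95 [-21.  22.] ztop [76. 83.] 77
top 0 Y5/95 [-22.  22.] ztop [75. 83.] 80
top 10 Y5/95 [-21.  22.] ztop [72. 85.] 72
top 20 Y5/95 [-21.  23.] ztop [71. 72.] 58
top 30 Y5/95 [-21.  22.] ztop [71. 74.] 67
top 40 Y5/95 [-21.  22.] ztop [54. 56.] 46
top 50 Y5/95 [-20.  21.] ztop [53. 55.] 88
top 60 Y5/95 [-22.  21.] ztop [55. 56.] 66
top 70 Y5/95 [-21.  23.] ztop [54. 57.] 37
top 80 Y5/95 None ztop [30. 33.] 0
top 90 Y5/95 None ztop [30. 32.] 0
side -90 Y5/95 None ztop [30. 32.] 5
side -80 Y5/95 None ztop [31. 36.] 0
side -70 Y5/95 [-14.  20.] ztop [60. 71.] 51
side -60 Y5/95 [-14.  23.] ztop [57. 72.] 58
side -50 Y5/95 [-15.  24.] ztop [72. 74.] 62
side -40 Y5/95 [-19.  25.] ztop [72. 77.] 62
side -30 Y5/95 [-20.  24.] ztop [73. 76.] 68
side -20 Y5/9
[... 1354 characters left out ...]

-0.014 104 [-130.2 -127.4 -124.5] u 0.501 0.659
-0.01 103 [-130.  -127.4 -124.1] u 0.501 0.659
-0.006 105 [-129.8 -127.2 -124.6] u 0.503 0.658
-0.002 101 [-130.3 -127.6 -124.2] u 0.501 0.66
0.002 102 [-130.2 -127.3 -124.6] u 0.503 0.657
0.006 101 [-130.3 -127.3 -124.7] u 0.503 0.659
0.01 102 [-130.1 -127.2 -124.5] u 0.502 0.658
0.014 104 [-129.7 -127.5 -124.2] u 0.5 0.66
0.018 100 [-129.7 -127.4 -124.1] u 0.502 0.657
0.022 96 [-129.6 -126.3 -117.3] u 0.502 0.659
0.026 102 [-119.2 -116.4 -113.8] u 0.501 0.657
0.03 110 [-125.5 -117.3 -113.6] u 0.502 0.658
0.034 105 [-129.8 -127.5 -124.3] u 0.502 0.659
0.038 102 [-129.3 -126.9 -124.3] u 0.501 0.659
0.042 25 [-154.4 -131.1 -126.2] u 0.568 0.658
```

Emit:
step_arm(targets=[[[0.035, -0.022, 0.0], [0, 0, -3]], [[0.085, -0.054, 0.0], [0, 0, -7]], [[0.137, -0.087, 0.0], [0, 0, -11]], [[0.189, -0.12, 0.0], [0, 0, -15]], [[0.241, -0.153, 0.0], [0, 0, -19]], [[0.293, -0.186, 0.0], [0, 0, -22]], [[0.345, -0.219, 0.0], [0, 0, -24]], [[0.395, -0.25, 0.0], [0, 0, -26]]])

```text
time: 2.1
eef_pos: [0.5327, 0.1716, 0.3611]
ee_rot: [2.478, 1.928, -0.001]
ft_force: [1.7, -0.4, -0.5]
opening: 0.0684
grip_force: 0.0
```

```bash
cat >> m.py <<'E'
def delta(p,toolx_deg=None,Rt=None):
    st=env.get_state(); R0=Ro.from_rotvec(st['ee_rot']); p0=st['eef_pos']
    if Rt is None:
        a=np.radians(toolx_deg); Rt=Ro.from_matrix(np.array([[np.cos(a),np.sin(a),0],[np.sin(a),-np.cos(a),0],[0,0,-1]]).T)
    print('t',st['time'],'pos',p0,'shift',R0.inv().apply(np.array(p)-p0),'turn',np.degrees((R0.inv()*Rt).as_rotvec()),'F',st['ft_force'],'j',st['joint_pos'])
E
python3 - <<'E'
from m import *
s=load('top');P=cloud(s)[150:250,335:445].reshape(-1,3);P=P[~np.isnan(P[:,0])]
y=np.radians(-9.2);ex=np.array([np.cos(y),np.sin(y)]);ey=np.array([-ex[1],ex[0]])
u=P[:,:2]@ex;v=P[:,:2]@ey;h=P[:,2]-np.tan(.32)*u+.1273
m=(h>.006)&(h<.016)&(u>.505)&(u<.655)&(v>-.004)&(v<.02); k=np.polyfit(u[m],v[m],1);print('upper fence slope deg',np.degrees(np.arctan(k[0])),'v at .58',np.polyval(k,.58),m.sum(),np.percentile(v[m]-np.polyval(k,u[m]),[3,97]))
for v0 in np.arange(-.13,-.03,.004):
    m=(abs(v-v0)<.002)&(P[:,2]>.035)&(u>.5)&(u<.66)
    print(round(v0,3),m.sum(),(np.percentile(h[m],[10,50,90])*1000).round(1))
for u0 in np.arange(.47,.70,.006):
    m=(abs(u-u0)<.003)&(v>-.04)&(v<-.005)
    if m.sum()>3: print('u',round(u0,3),m.sum(),(np.percentile(h[m],[10,50,90])*1000).round(1),np.median(P[m,2]).round(3))
delta([.544,.253,.36],75.8)
E
```

```text
upper fence slope deg -0.7449110350353451 v at .58 0.009165095818078488 199 [-0.0038  0.0039]
-0.13 93 [ 9.  45.4 79.9]
-0.126 95 [25.6 46.4 83.6]
-0.122 102 [23.4 46.3 85.5]
-0.118 108 [24.7 45.7 84.8]
-0.114 127 [23.8 46.2 76.4]
-0.11 100 [23.2 43.6 59.5]
-0.106 98 [22.4 44.5 59.9]
-0.102 114 [22.9 43.6 57.8]
-0.098 116 [24.4 42.4 48.8]
-0.094 196 [ 1.7 24.5 44.7]
-0.09 119 [-2.5  0.3  9.4]
-0.086 84 [-2.3  0.5  4.3]
-0.082 93 [ 8.3 10.7 13.7]
-0.078 109 [ 8.  10.6 13.8]
-0.074 107 [ 8.  10.9 13.6]
-0.07 98 [ 7.9 11.  13.7]
-0.066 111 [ 7.7 11.2 14.2]
-0.062 108 [ 7.7 10.9 14. ]
-0.058 126 [-0.   9.4 13.3]
-0.054 106 [-2.1 -0.1  3.4]
-0.05 104 [-2.5  0.5  3.2]
-0.046 105 [-2.3  0.2  3.1]
-0.042 101 [-2.9  0.3  3. ]
-0.038 98 [-2.7  0.3  3.4]
-0.034 102 [-2.7  0.1  2.8]
u 0.47 28 [-30.7 -27.8 -24.4] 0.001
u 0.476 26 [-33.1 -29.1 -27.2] 0.001
u 0.482 32 [-36.  -32.9 -29.4] -0.001
u 0.488 49 [-36.5 -32.8  18.5] 0.002
u 0.494 50 [-38.7  -8.5  18.7] 0.028
u 0.5 33 [-39.3  -1.5   4.6] 0.038
u 0.506 30 [-1.7  0.6  3.6] 0.041
u 0.512 33 [-3.6 -0.4  2.6] 0.042
u 0.518 34 [-2.5  0.4  3.4] 0.
[... 363 characters left out ...]
 2.4] 0.065
u 0.59 36 [-2.6 -0.1  3.1] 0.068
u 0.596 37 [-1.9  0.9  3.7] 0.071
u 0.602 30 [-2.1  1.   4. ] 0.073
u 0.608 33 [-3.   0.4  3.1] 0.074
u 0.614 36 [-3.  -0.5  1.8] 0.076
u 0.62 33 [-2.3  0.7  3. ] 0.079
u 0.626 35 [-2.7 -0.   2.7] 0.08
u 0.632 34 [-2.4 -0.4  2.3] 0.082
u 0.638 32 [-1.8  0.8  3.3] 0.085
u 0.644 35 [-2.9  0.2  2.4] 0.086
u 0.65 37 [-1.9  0.4  4. ] 0.089
u 0.656 31 [-2.8 -0.7  2.8] 0.089
u 0.662 39 [-2.9  0.   3.3] 0.092
u 0.668 35 [-2.1  0.2  4. ] 0.094
u 0.674 8 [-1.8 -0.9  0.6] 0.095
t 2.1 pos [0.5327 0.1716 0.3611] shift [ 0.0817 -0.009   0.001 ] turn [ 0.053   0.1032 -0.0499] F [ 1.7456 -0.4487 -0.5238] j [ 0.3966  0.1721 -0.8662  1.435   0.1328  1.5947 -0.7079]
```

Emit:
step_arm(targets=[[[0.04, -0.004, 0.0], [0, 0, 0]], [[0.082, -0.009, 0.0], [0, 0, 0]], [[0.082, -0.009, 0.05], [0, 0, 0]], [[0.082, -0.009, 0.1], [0, 0, 0]], [[0.082, -0.009, 0.15], [0, 0, 0]], [[0.082, -0.009, 0.2], [0, 0, 0]], [[0.082, -0.009, 0.23], [0, 0, 0]], [[0.082, -0.009, 0.24], [0, 0, 0]]])

```text
time: 3.1
eef_pos: [0.5432, 0.2505, 0.1189]
ee_rot: [-2.48, -1.928, 0.007]
ft_force: [0.0, -0.1, 0.5]
opening: 0.0681
grip_force: 0.0
```

Run:
```python
from m import *
delta([.544,.253,.044],75.8)
s=snap('side');t=snap('top');
a=cv2.resize(s['frame'][180:360,130:340],None,fx=2.8,fy=2.8)[:,:400*2];b=cv2.resize(t['frame'][130:270,150:325],None,fx=3.6,fy=3.6)
save('hover',a)
```

```text
t 3.1 pos [0.5432 0.2505 0.1189] shift [0.0029 0.0004 0.0749] turn [-0.1577  0.1981 -0.071 ] F [ 0.0426 -0.0768  0.465 ] j [ 0.2085  0.4198 -0.8469  1.6932  0.336   1.1861 -0.974 ]
```

View pics/hover.png

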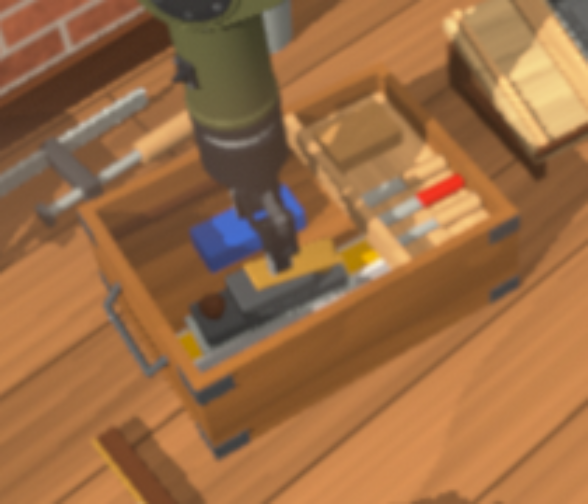

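The gripper hovers over the plane's cheeks, with finger tips at about (275,260) in the crop. The closing line runs across the plane, and the blue block and till are clear. I'll descend.

Emit:
step_arm(targets=[[[0.003, 0.0, 0.02], [0, 0, 0]], [[0.003, 0.0, 0.04], [0, 0, 0]], [[0.003, 0.0, 0.055], [0, 0, 0]], [[0.003, 0.0, 0.065], [0, 0, 0]], [[0.003, 0.0, 0.073], [0, 0, 0]], [[0.003, 0.0, 0.075], [0, 0, 0]], [[0.003, 0.0, 0.075], [0, 0, 0]]])

```text
time: 4.08
eef_pos: [0.5456, 0.2554, 0.0464]
ee_rot: [2.479, 1.929, 0.001]
ft_force: [0.4, -1.2, -0.1]
opening: 0.0683
grip_force: 0.0
```

Emit:
step_arm(targets=[[[0, 0, 0], [0, 0, 0]], [[0, 0, 0], [0, 0, 0]], [[0, 0, 0], [0, 0, 0]], [[0, 0, 0], [0, 0, 0]], [[0, 0, 0], [0, 0, 0]]], claw=0.0, grip_force=80)

```text
time: 4.7
eef_pos: [0.5458, 0.2556, 0.047]
ee_rot: [2.479, 1.929, 0.002]
ft_force: [-0.3, -0.8, 5.4]
opening: 0.0443
grip_force: 84.3
```

Emit:
step_arm(targets=[[[0, 0, -0.01], [0, 0, 0]], [[0, 0, -0.03], [0, 0, 0]], [[0, 0, -0.06], [0, 0, 0]], [[0, 0, -0.1], [0, 0, 0]], [[0, 0, -0.14], [0, 0, 0]], [[0, 0, -0.18], [0, 0, 0]], [[0, 0, -0.21], [0, 0, 0]], [[0, 0, -0.22], [0, 0, 0]]])

```text
time: 5.7
eef_pos: [0.5458, 0.256, 0.2688]
ee_rot: [2.478, 1.929, 0.005]
ft_force: [-0.1, 0.0, -5.6]
opening: 0.0447
grip_force: 83.3
```

```bash
cat >> m.py <<'E'
bay=np.array([.5713,-.1192,.066]); by=np.radians(-9.8); sl=.32
bx=np.array([np.cos(by)*np.cos(sl),np.sin(by)*np.cos(sl),np.sin(sl)]); bz=np.array([-np.cos(by)*np.sin(sl),-np.sin(by)*np.sin(sl),np.cos(sl)])
bR=Ro.from_matrix(np.array([bx,-np.cross(bz,bx),-bz]).T)  # tool x up slope
E
python3 - <<'E'
from m import *
print(env.get_state()['opening'],env.get_state()['grip_force'])
s=snap('side');t=snap('top')
save('lift',np.vstack([s['frame'][130:380,130:430],cv2.resize(t['frame'],(640,480))[100:350,140:440]]))
# plane centre at bay x=-4; tool at plane x -1, 17mm above sole; hover 80 more
for h in(.097,.017): delta(bay+(-.005)*bx+h*bz,Rt=bR)
E
```

```text
0.04465384984571884 83.31269234418869
t 5.8 pos [0.5454 0.2555 0.267 ] shift [-0.3596  0.0818  0.1104] turn [-13.6463  14.7012  84.7941] F [-0.3343 -0.2918 -5.1445] j [ 0.2381  0.3161 -0.8947  1.4992  0.2476  1.4432 -0.9116]
t 5.8 pos [0.5454 0.2555 0.267 ] shift [-0.3577  0.1068  0.1864] turn [-13.6463  14.7012  84.7941] F [-0.3343 -0.2918 -5.1445] j [ 0.2381  0.3161 -0.8947  1.4992  0.2476  1.4432 -0.9116]
```

View pics/lift.png

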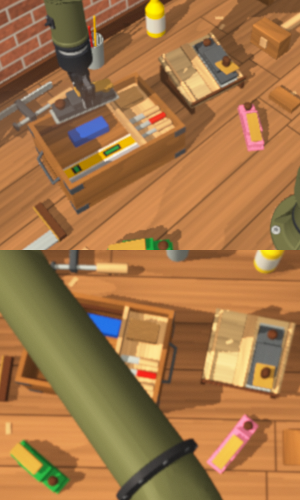

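The plane is lifted clear in the grip and the level is still lying in the chest, both visible in the side view. Next I carry it to the rest, turning as I go.

Emit:
step_arm(targets=[[[-0.02, 0.004, 0.0], [-0.7, 0.7, 4]], [[-0.055, 0.01, 0.004], [-2, 2.2, 13]], [[-0.095, 0.017, 0.01], [-3.6, 3.8, 22]], [[-0.135, 0.024, 0.017], [-5.2, 5.5, 32]], [[-0.175, 0.031, 0.024], [-6.8, 7.2, 42]], [[-0.215, 0.038, 0.03], [-8.3, 9, 51]], [[-0.25, 0.045, 0.036], [-9.8, 10.5, 60]], [[-0.28, 0.05, 0.042], [-11, 11.8, 68]]])

```text
time: 6.8
eef_pos: [0.5228, -0.0301, 0.2216]
ee_rot: [3.086, 0.189, 0.405]
ft_force: [-0.0, -0.1, -5.4]
opening: 0.0445
grip_force: 83.2
```

Run:
```python
from m import *
for h in(.097,.017): delta(bay+(-.005)*bx+h*bz,Rt=bR)
```

```text
t 6.8 pos [ 0.5228 -0.0301  0.2216] shift [-0.0137  0.0815  0.0671] turn [-2.5962  3.1569 16.4587] F [-0.0101 -0.1338 -5.3685] j [ 0.6941 -0.1387 -0.6291  1.9694 -0.1046  1.0245 -1.347 ]
t 6.8 pos [ 0.5228 -0.0301  0.2216] shift [-0.0099  0.0857  0.1469] turn [-2.5962  3.1569 16.4587] F [-0.0101 -0.1338 -5.3685] j [ 0.6941 -0.1387 -0.6291  1.9694 -0.1046  1.0245 -1.347 ]
```

Emit:
step_arm(targets=[[[-0.002, 0.01, 0.003], [-0.4, 0.5, 3]], [[-0.005, 0.03, 0.012], [-1, 1.2, 6]], [[-0.009, 0.05, 0.025], [-1.7, 2, 10]], [[-0.012, 0.07, 0.04], [-2.3, 2.7, 14]], [[-0.0135, 0.081, 0.055], [-2.6, 3.1, 16.5]], [[-0.0135, 0.0815, 0.065], [-2.6, 3.1, 16.5]], [[-0.0135, 0.0815, 0.067], [-2.6, 3.1, 16.5]], [[-0.0135, 0.0815, 0.067], [-2.6, 3.1, 16.5]]])

```text
time: 7.8
eef_pos: [0.54, -0.1106, 0.1594]
ee_rot: [3.065, -0.252, 0.499]
ft_force: [0.0, -0.1, -4.5]
opening: 0.0448
grip_force: 83.1
```

Run:
```python
from m import *
s=snap('side');t=snap('top')
for h in(.097,.017): delta(bay+(-.005)*bx+h*bz,Rt=bR)
save('rest1',np.hstack([cv2.resize(s['frame'][130:250,250:400],(400,320)),cv2.resize(t['frame'][130:250,310:460],(400,320))]))
# held plane: points above bed in bay frame from both
for n,S in(('side',s),('top',t)):
    P=cloud(S).reshape(-1,3);fr=S['frame'].reshape(-1,3)
    hsv=cv2.cvtColor(S['frame'],cv2.COLOR_RGB2HSV).reshape(-1,3)
    Q=(P-bay)@np.array([bx,np.cross(bz,bx),bz]).T*1000
    m=(abs(Q[:,0])<110)&(abs(Q[:,1])<45)&(Q[:,2]>55)&(Q[:,2]<130)
    for x0 in range(-100,110,20):
        k=m&(abs(Q[:,0]-x0)<10)
        if k.sum()>8: print(n,x0,k.sum(),'y',np.percentile(Q[k,1],[3,97]).round(0),'z',np.percentile(Q[k,2],[3,50,97]).round(0))
```

```text
t 7.9 pos [ 0.5401 -0.111   0.1599] shift [-0.0041  0.0028  0.0022] turn [-0.0865 -0.2065  0.3517] F [-1.1416  0.1682 -5.2489] j [ 0.7696 -0.0515 -0.596   2.0478 -0.0412  0.8131 -1.5425]
t 7.9 pos [ 0.5401 -0.111   0.1599] shift [-0.0044  0.0029  0.0822] turn [-0.0865 -0.2065  0.3517] F [-1.1416  0.1682 -5.2489] j [ 0.7696 -0.0515 -0.596   2.0478 -0.0412  0.8131 -1.5425]
side -80 110 y [-16.  27.] z [ 81.  94. 123.]
side -60 128 y [-10.  28.] z [ 82. 120. 127.]
side -40 145 y [-12.  29.] z [ 85. 123. 129.]
side -20 103 y [-16.  33.] z [ 82. 121. 129.]
side 0 41 y [-22.  41.] z [ 82. 120. 129.]
side 40 32 y [ 4. 30.] z [ 83. 113. 129.]
side 60 97 y [-5. 29.] z [ 84. 106. 128.]
side 80 15 y [-4. 30.] z [ 81.  94. 106.]
top 40 10 y [-15.  28.] z [ 94. 106. 127.]
top 60 152 y [-16.  28.] z [103. 108. 129.]
top 80 78 y [-15.  28.] z [ 84.  88. 108.]
```

View pics/rest1.png

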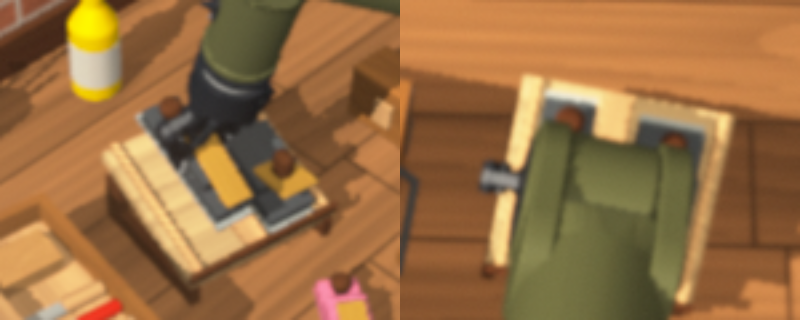

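The plane is held square over the empty bay, toe up the slope (side crop: knob at (170,105), bay fences to its left). It sits about 6 mm too far towards +y, so I'll correct that while lowering.

Emit:
step_arm(targets=[[[-0.001, 0.003, 0.005], [0, 0, 0]], [[-0.002, 0.006, 0.015], [0, 0, 0.3]], [[-0.002, 0.006, 0.03], [0, 0, 0.3]], [[-0.002, 0.006, 0.045], [0, 0, 0.3]], [[-0.002, 0.006, 0.057], [0, 0, 0.3]], [[-0.002, 0.006, 0.065], [0, 0, 0.3]], [[-0.002, 0.006, 0.07], [0, 0, 0.3]], [[-0.002, 0.006, 0.07], [0, 0, 0.3]]])

```text
time: 8.9
eef_pos: [0.5587, -0.1207, 0.092]
ee_rot: [3.065, -0.263, 0.498]
ft_force: [0.2, 0.0, -4.2]
opening: 0.0448
grip_force: 83.2
```

Emit:
step_arm(targets=[[[0, 0, 0.002], [0, 0, 0]], [[0, 0, 0.004], [0, 0, 0]], [[0, 0, 0.006], [0, 0, 0]], [[0, 0, 0.007], [0, 0, 0]], [[0, 0, 0.008], [0, 0, 0]]])

```text
time: 9.52
eef_pos: [0.5612, -0.1212, 0.0846]
ee_rot: [3.064, -0.263, 0.499]
ft_force: [-0.4, 0.2, -4.8]
opening: 0.0449
grip_force: 83.2
```

Run:
```python
from m import *
delta(bay+(-.005)*bx+.017*bz,Rt=bR)
s=snap('side');P=cloud(s).reshape(-1,3)
Q=(P-bay)@np.array([bx,np.cross(bz,bx),bz]).T*1000
m=(abs(Q[:,0])<110)&(abs(Q[:,1])<45)&(Q[:,2]>14)&(Q[:,2]<60)
for x0 in range(-100,110,20):
    k=m&(abs(Q[:,0]-x0)<10)
    if k.sum()>8: print(x0,k.sum(),'x',Q[k,0].min().round(),Q[k,0].max().round(),'y',np.percentile(Q[k,1],[3,97]).round(0),'z',np.percentile(Q[k,2],[3,50,97]).round(0))
```

```text
t 9.525 pos [ 0.5612 -0.1212  0.0846] shift [-0.0017 -0.0037  0.0037] turn [-0.0793 -0.1508 -0.0136] F [-0.3972  0.1745 -4.7824] j [ 0.7436  0.1117 -0.5985  2.0751  0.1079  0.6536 -1.6588]
-100 50 x -97.0 -90.0 y [-41.  42.] z [14. 17. 21.]
-80 76 x -90.0 -70.0 y [-38.  21.] z [14. 26. 46.]
-60 110 x -70.0 -50.0 y [-17.  21.] z [16. 44. 51.]
-40 128 x -50.0 -30.0 y [-19.  23.] z [15. 46. 54.]
-20 141 x -30.0 -10.0 y [-26.  27.] z [16. 50. 58.]
0 46 x -10.0 6.0 y [-28.  36.] z [26. 52. 59.]
40 36 x 40.0 50.0 y [-11.  22.] z [16. 44. 52.]
60 78 x 50.0 70.0 y [-12.  21.] z [18. 30. 50.]
```

Emit:
step_arm(targets=[[[0, 0, 0.001], [0, 0, 0]], [[0, 0, 0.002], [0, 0, 0]], [[0, 0, 0.003], [0, 0, 0]], [[0, 0, 0.003], [0, 0, 0]]])

```text
time: 10.07
eef_pos: [0.562, -0.1213, 0.0816]
ee_rot: [3.064, -0.263, 0.498]
ft_force: [-0.8, 0.7, -4.2]
opening: 0.0446
grip_force: 83.2
```

Emit:
step_arm(targets=[[[0, 0, 0.001], [0, 0, 0]], [[0, 0, 0.0015], [0, 0, 0]], [[0, 0, 0.0015], [0, 0, 0]]])

```text
time: 10.45
eef_pos: [0.5623, -0.1213, 0.0815]
ee_rot: [3.063, -0.262, 0.497]
ft_force: [-8.9, 2.8, 7.6]
opening: 0.0448
grip_force: 85.1
```

Contact made. I'll release and withdraw along the bed normal.

Emit:
step_arm(targets=[[[0, 0, 0], [0, 0, 0]], [[0, 0, 0], [0, 0, 0]], [[0, 0, 0], [0, 0, 0]], [[0, 0, 0], [0, 0, 0]]], claw=0.75)

```text
time: 10.95
eef_pos: [0.5628, -0.1215, 0.0805]
ee_rot: [3.064, -0.263, 0.499]
ft_force: [-0.3, -0.3, 0.2]
opening: 0.0635
grip_force: 0.0
```

Emit:
step_arm(targets=[[[0, 0, -0.01], [0, 0, 0]], [[0, 0, -0.03], [0, 0, 0]], [[0, 0, -0.06], [0, 0, 0]], [[0, 0, -0.1], [0, 0, 0]], [[0, 0, -0.14], [0, 0, 0]], [[0, 0, -0.17], [0, 0, 0]]])

```text
time: 11.7
eef_pos: [0.5094, -0.1122, 0.2443]
ee_rot: [3.062, -0.262, 0.503]
ft_force: [-0.2, -0.4, -0.5]
opening: 0.064
grip_force: 0.0
```

Run:
```python
from m import *
s=snap('side');t=snap('top')
save('rest2',np.hstack([cv2.resize(s['frame'][130:250,250:400],(400,320)),cv2.resize(t['frame'][130:270,150:325],(400,320))]))
P=cloud(s).reshape(-1,3)
Q=(P-bay)@np.array([bx,np.cross(bz,bx),bz]).T*1000
m=(abs(Q[:,0])<110)&(abs(Q[:,1])<29)&(Q[:,2]>18)&(Q[:,2]<62)
for x0 in range(-100,110,20):
    k=m&(abs(Q[:,0]-x0)<10)
    if k.sum()>8: print(x0,k.sum(),'x',Q[k,0].min().round(),Q[k,0].max().round(),'y',np.percentile(Q[k,1],[3,97]).round(0),'z',np.percentile(Q[k,2],[3,50,97]).round(0))
# level from side & top: yellow mask in chest
for n,S in(('side',s),('top',t)):
    P=cloud(S);L=w2c(P[...,:2])*1000;z=P[...,2]*1000
    m=(abs(L[...,0])<40)&(L[...,1]>-46)&(L[...,1]<157)&(z>23)&(z<38)
    k,lab,st,_=cv2.connectedComponentsWithStats(m.astype(np.uint8))
    if k<2: continue
    m=lab==1+st[1:,4].argmax(); print(n,m.sum(),cv2.minAreaRect(L[m].astype(np.float32)),L[m][:,1].min(),L[m][:,1].max(),np.median(z[m]))
    for y0 in range(-40,160,20):
        k=m&(abs(L[...,1]-y0)<10)
        if k.sum()>5: print(y0,k.sum(),np.percentile(L[k][:,0],[3,97]).round(1))
delta([.5,.2,.3],75)
```

```text
-100 9 x -96.0 -91.0 y [-13.  27.] z [18. 19. 20.]
-80 55 x -90.0 -70.0 y [-22.  21.] z [19. 28. 45.]
-60 104 x -70.0 -50.0 y [-15.  21.] z [19. 41. 49.]
-40 114 x -50.0 -30.0 y [-21.  22.] z [19. 43. 50.]
-20 113 x -30.0 -10.0 y [-23.  22.] z [20. 47. 54.]
0 113 x -10.0 10.0 y [-17.  22.] z [22. 50. 58.]
20 89 x 10.0 30.0 y [-20.  23.] z [22. 41. 53.]
40 84 x 30.0 50.0 y [-21.  23.] z [19. 26. 46.]
60 73 x 50.0 69.0 y [-23.  23.] z [20. 28. 49.]
side 926 ((-15.952959060668945, 48.774208068847656), (188.29751586914062, 46.77231216430664), 89.7518539428711) -45.44698627646476 142.9886990840198 29.69346161860387
-40 74 [-37.7   0.6]
-20 83 [-38.4   1.2]
0 97 [-37.9   1.2]
20 97 [-38.3   2.3]
40 99 [-38.    1.9]
60 95 [-36.7   2. ]
80 101 [-35.8   2.9]
100 103 [-36.    3.9]
120 106 [-36.1   3.8]
140 71 [-37.2   4.4]
top 1093 ((-16.598268508911133, 63.03202819824219), (42.21788024902344, 187.92813110351562), 0.011136561632156372) -30.928813509479607 156.99836783492154 30.054968432717278
-20 119 [-36.7   2. ]
0 116 [-36.3   2.7]
20 117 [-36.5   1.9]
40 118 [-36.7   2.1]
60 120 [-36.6   2.1]
80 118 [-36.1   1.7]
100 116 [-35.5   3. ]
120 124 [-36.5   2.7]
140 113 [-36.3   1.4]
t 11.8 pos [ 0.5109 -0.1127  0.2464] shift [-0.0429 -0.3063 -0.0718] turn [ 14.0323 -15.2675 -83.9445] F [0.862  1.0699 1.0659] j [ 0.8045 -0.2109 -0.5531  1.991  -0.1572  1.0047 -1.4357]
```

View pics/rest2.png

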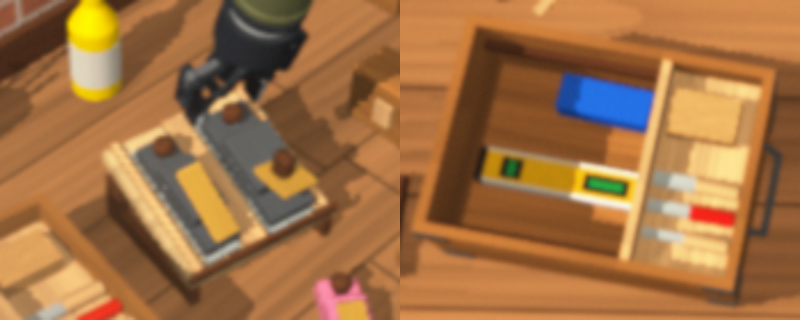

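The block plane sits flat in the bay. Its side-view crop spans about (135-240, 140-255), cheeks 43 mm above the bed and y −22..22. The level is in the chest at chest x ≈ −17 and roughly parallel to the chest, with its free end at (482,165) in the right crop.

Run:
```python
from m import *
delta([.5458,.2595,.27],80)
```

```text
t 11.8 pos [ 0.5109 -0.1127  0.2464] shift [-0.0195 -0.3727 -0.0321] turn [ 14.8538 -14.8092 -88.8869] F [0.862  1.0699 1.0659] j [ 0.8045 -0.2109 -0.5531  1.991  -0.1572  1.0047 -1.4357]
```

Emit:
step_arm(targets=[[[-0.001, -0.02, -0.008], [0.7, -0.7, -4]], [[-0.003, -0.06, -0.02], [2.2, -2.2, -13]], [[-0.005, -0.1, -0.03], [3.8, -3.8, -23]], [[-0.007, -0.145, -0.035], [5.5, -5.5, -33]], [[-0.009, -0.19, -0.04], [7.2, -7.2, -43]], [[-0.011, -0.235, -0.04], [9, -9, -53]], [[-0.014, -0.275, -0.04], [10.5, -10.5, -62]], [[-0.016, -0.31, -0.04], [11.8, -11.8, -70]]])

```text
time: 12.8
eef_pos: [0.5345, 0.1993, 0.2744]
ee_rot: [-2.697, -1.602, -0.109]
ft_force: [0.8, -0.2, -0.1]
opening: 0.0639
grip_force: 0.0
```

Run:
```python
from m import *
delta([.5458,.2595,.2],80)
```

```text
t 12.8 pos [0.5345 0.1993 0.2744] shift [ 0.0536 -0.0214  0.0771] turn [  2.4663  -3.1704 -18.5833] F [ 0.7697 -0.236  -0.1291] j [ 0.4105  0.1571 -0.8883  1.6227  0.1172  1.3509 -0.9882]
```

Emit:
step_arm(targets=[[[0.015, -0.006, 0.005], [0.6, -0.8, -5]], [[0.035, -0.014, 0.02], [1.5, -1.9, -11]], [[0.05, -0.02, 0.04], [2.2, -2.9, -17]], [[0.054, -0.0215, 0.06], [2.5, -3.2, -18.6]], [[0.054, -0.0215, 0.073], [2.5, -3.2, -18.6]], [[0.054, -0.0215, 0.077], [2.5, -3.2, -18.6]], [[0.054, -0.0215, 0.077], [2.5, -3.2, -18.6]]])

```text
time: 13.68
eef_pos: [0.5467, 0.2573, 0.2009]
ee_rot: [2.412, 2.01, 0.001]
ft_force: [0.5, 0.3, -0.6]
opening: 0.064
grip_force: 0.0
```

Run:
```python
from m import *
delta([.5458,.2595,.016],80)
```

```text
t 13.675 pos [0.5467 0.2573 0.2009] shift [ 0.0021 -0.0015  0.1849] turn [ 0.0749  0.0347 -0.3928] F [ 0.5238  0.3364 -0.5569] j [ 0.2517  0.372  -0.9188  1.5881  0.3034  1.3315 -0.888 ]
```

Emit:
step_arm(targets=[[[0.001, -0.001, 0.02], [0, 0, 0]], [[0.002, -0.0015, 0.055], [0, 0, 0]], [[0.002, -0.0015, 0.095], [0, 0, 0]], [[0.002, -0.0015, 0.125], [0, 0, 0]], [[0.002, -0.0015, 0.15], [0, 0, 0]], [[0.002, -0.0015, 0.165], [0, 0, 0]], [[0.002, -0.0015, 0.175], [0, 0, 0]], [[0.002, -0.0015, 0.175], [0, 0, 0]]])

```text
time: 14.68
eef_pos: [0.5453, 0.2604, 0.0254]
ee_rot: [2.412, 2.013, -0.0]
ft_force: [0.4, -0.1, 0.5]
opening: 0.064
grip_force: 0.0
```

Emit:
step_arm(targets=[[[0, 0, 0.003], [0, 0, 0]], [[0, 0, 0.006], [0, 0, 0]], [[0, 0, 0.008], [0, 0, 0]], [[0, 0, 0.008], [0, 0, 0]]])

```text
time: 15.18
eef_pos: [0.5454, 0.2604, 0.0176]
ee_rot: [2.411, 2.013, 0.0]
ft_force: [0.3, 0.7, 0.3]
opening: 0.064
grip_force: 0.0
```

Emit:
step_arm(targets=[[[0, 0, 0], [0, 0, 0]], [[0, 0, 0], [0, 0, 0]], [[0, 0, 0], [0, 0, 0]], [[0, 0, 0], [0, 0, 0]], [[0, 0, 0], [0, 0, 0]]], claw=0.0, grip_force=100)

```text
time: 15.8
eef_pos: [0.5459, 0.2607, 0.0185]
ee_rot: [2.411, 2.013, 0.002]
ft_force: [-1.4, -0.2, 5.0]
opening: 0.0371
grip_force: 101.0
```

Run:
```python
from m import *
st=env.get_state();print(st['eef_pos'],st['opening'],w2c(st['eef_pos'][:2]),st['ft_force'],np.degrees(Ro.from_rotvec(st['ee_rot']).as_matrix()[:,0]))
s=snap('side');t=snap('top')
for n,S in(('side',s),('top',t)):
    P=cloud(S);L=w2c(P[...,:2])*1000;z=P[...,2]*1000
    m=(abs(L[...,0]+15)<30)&(L[...,1]>-46)&(L[...,1]<157)&(z>23)&(z<38)
    for y0 in range(-40,160,20):
        k=m&(abs(L[...,1]-y0)<10)
        if k.sum()>5: print(n,y0,k.sum(),np.percentile(L[k][:,0],[3,97]).round(1),np.median(z[k]).round(1),L[k][:,1].max().round(1))
```

```text
[0.5459 0.2607 0.0185] 0.03712128589354492 [-0.0172  0.0531] [-1.4021 -0.2263  5.0261] [10.233  56.3746  0.01  ]
side -40 72 [-39.   -0.3] 29.0 -30.1
side -20 93 [-39.5   1.2] 29.7 -10.1
side 0 93 [-40.3   0.9] 29.4 9.5
side 20 63 [-39.8   0.5] 28.8 29.0
side 60 60 [-42.5   1.8] 30.6 69.7
side 80 106 [-37.6   3.8] 30.5 89.7
side 100 104 [-37.    3.3] 30.1 110.0
side 120 106 [-35.9   3.8] 30.1 129.9
side 140 70 [-36.2   2.8] 29.3 143.0
top 100 23 [-37.7 -27.9] 29.7 109.8
top 120 56 [-37.2 -16.3] 30.9 129.4
top 140 91 [-37.   -6.5] 29.6 149.4
```

Emit:
step_arm(targets=[[[0, 0, -0.002], [0, 0, 0]], [[0, 0, -0.004], [0, 0, 0]], [[-0.0002, 0, -0.009], [0, 1.5, 0]], [[-0.0006, 0, -0.0146], [0, 3, 0]], [[-0.0012, 0, -0.02], [0, 4.5, 0]], [[-0.0018, 0, -0.025], [0, 6, 0]], [[-0.003, 0, -0.032], [0, 8, 0]], [[-0.0042, 0, -0.039], [0, 10, 0]]])

```text
time: 16.9
eef_pos: [0.5447, 0.2559, 0.0571]
ee_rot: [-2.321, -1.937, -0.206]
ft_force: [-0.4, 0.8, -2.0]
opening: 0.0373
grip_force: 100.3
```

```bash
cat > lv.py <<'E'
from m import *
st=env.get_state();R=Ro.from_rotvec(st['ee_rot']).as_matrix();p=st['eef_pos'];print('t',st['time'],p,'tool x pitch',np.degrees(np.arcsin(R[2,0])),'open',st['opening'],'F',st['ft_force'],'M',st['wrist_torque'],st['joint_pos'])
for n in('side','top'):
    S=snap(n);P=cloud(S).reshape(-1,3);hsv=cv2.cvtColor(S['frame'],cv2.COLOR_RGB2HSV).reshape(-1,3)
    T=(P-p)@R*1000   # tool coords
    ye=(hsv[:,0]>20)&(hsv[:,0]<34)&(hsv[:,1]>160)
    m=ye&(abs(T[:,1])<25)&(abs(T[:,0])<260)&(abs(T[:,2]+13)<70)
    if m.sum()>30:
        k=np.polyfit(T[m,0],T[m,2],1)
        for _ in range(3):
            r=T[:,2]-np.polyval(k,T[:,0]); mm=m&(abs(r)<8); k=np.polyfit(T[mm,0],T[mm,2],1)
        print(n,mm.sum(),'level pitch rel tool',-np.degrees(np.arctan(k[0])),'z at tcp',k[1],'x range',T[mm,0].min(),T[mm,0].max(),'yfit',np.polyfit(T[mm,0],T[mm,1],1))
E
python3 lv.py
```

```text
t 16.9 [0.5447 0.2559 0.0571] tool x pitch 10.082505235833013 open 0.03731708800358924 F [-0.3642  0.8458 -1.9525] M [-0.1598  0.0485 -0.0383] [ 0.3808  0.4745 -0.9385  1.8281  0.301   0.9264 -0.8303]
side 255 level pitch rel tool 0.655590165287348 z at tcp -10.914638017399527 x range -107.97239323664986 89.27945333051579 yfit [-0.0219  1.0387]
top 102 level pitch rel tool -0.30909322372061737 z at tcp -12.392440137089356 x range -18.071533624814546 86.87050667942916 yfit [  0.1519 -12.8846]
```

Emit:
step_arm(targets=[[[-0.0003, 0, -0.005], [0, 1.5, 0]], [[-0.0006, 0, -0.0106], [0, 3, 0]], [[-0.0011, 0, -0.016], [0, 4.5, 0]], [[-0.0018, 0, -0.0211], [0, 6, 0]], [[-0.003, 0, -0.028], [0, 8, 0]], [[-0.0042, 0, -0.035], [0, 10, 0]], [[-0.0067, 0, -0.0453], [0, 13, 0]], [[-0.0067, 0, -0.0453], [0, 13, 0]]])

```text
time: 18.0
eef_pos: [0.5428, 0.2402, 0.1001]
ee_rot: [-2.192, -1.825, -0.446]
ft_force: [-0.5, 0.8, -2.6]
opening: 0.037
grip_force: 100.4
```

```bash
python3 lv.py
python3 - <<'E'
from m import *
s=load('side');save('tilt',cv2.resize(s['frame'][150:370,130:380],(568,500)))
E
```

```text
t 18.0 [0.5428 0.2402 0.1001] tool x pitch 22.96474567235216 open 0.03697247270243106 F [-0.5129  0.8452 -2.5908] M [-0.5229  0.1314 -0.0373] [ 0.7218  0.4286 -1.1316  1.9066  0.0533  0.8358 -0.5459]
side 137 level pitch rel tool -0.4276616494250101 z at tcp -11.066234503104372 x range -81.00508229332596 89.55928574654517 yfit [-0.0076  0.8796]
top 250 level pitch rel tool 0.6415374588538885 z at tcp -10.67368387367655 x range -66.37602895363585 89.4220571721792 yfit [-0.0053 -2.1573]
```

View pics/tilt.png

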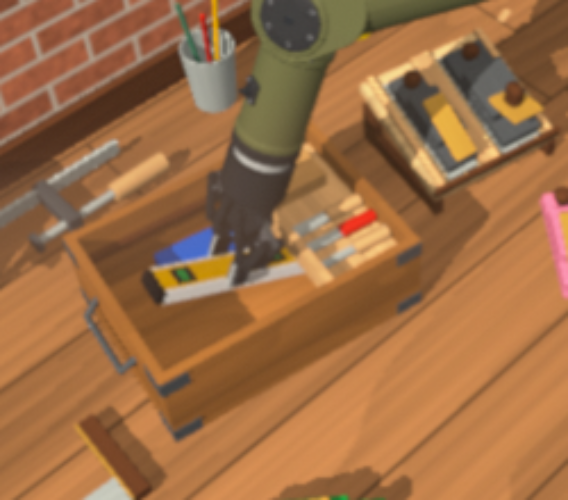

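The level is tilted up and held firmly, free end at (155,285) in the crop and its other end still under the till. The blue block and the seated plane have not been disturbed. Now I slide it along its own axis.

Emit:
step_arm(targets=[[[0.008, 0, 0], [0, 0, 0]], [[0.02, 0, 0], [0, 0, 0]], [[0.035, 0, 0], [0, 0, 0]], [[0.05, 0, 0], [0, 0, 0]], [[0.06, 0, 0], [0, 0, 0]], [[0.06, 0, 0], [0, 0, 0]]])

```text
time: 18.85
eef_pos: [0.5518, 0.2978, 0.1241]
ee_rot: [-2.187, -1.829, -0.447]
ft_force: [-0.2, -0.4, -2.4]
opening: 0.037
grip_force: 100.4
```

```bash
python3 lv.py
```

```text
t 18.85 [0.5518 0.2978 0.1241] tool x pitch 23.02785075276387 open 0.03696373695942136 F [-0.1813 -0.3625 -2.4309] M [-0.5244  0.123  -0.0368] [ 0.5815  0.436  -1.1048  1.8317  0.0816  0.8614 -0.6582]
side 256 level pitch rel tool 0.519785305002293 z at tcp -10.943519423740218 x range -149.43773896553608 88.94364298340882 yfit [-0.0118  0.2847]
top 306 level pitch rel tool 0.2828862750173839 z at tcp -11.276779782034707 x range -109.84185550136799 87.16473259229205 yfit [ 0.0158 -2.9311]
```

Emit:
step_arm(targets=[[[0.01, 0, 0], [0, 0, 0]], [[0.025, 0, 0], [0, 0, 0]], [[0.045, 0, 0], [0, 0, 0]], [[0.065, 0, 0], [0, 0, 0]], [[0.08, 0, 0], [0, 0, 0]], [[0.085, 0, 0], [0, 0, 0]], [[0.085, 0, 0], [0, 0, 0]]])

```text
time: 19.82
eef_pos: [0.5657, 0.3736, 0.1567]
ee_rot: [-2.188, -1.828, -0.445]
ft_force: [0.7, 0.0, -2.8]
opening: 0.0372
grip_force: 100.4
```

```bash
python3 lv.py
python3 - <<'E'
from m import *
st=env.get_state();R=Ro.from_rotvec(st['ee_rot']).as_matrix();A=st['eef_pos']+R@[-.204,0,0]
print('A chest',w2c(A[:2]),A[2])
E
```

```text
t 19.825 [0.5657 0.3736 0.1567] tool x pitch 22.975856189054525 open 0.037212583267606646 F [ 0.7445  0.0381 -2.7676] M [-0.5517  0.0735 -0.0283] [ 0.3846  0.4678 -1.0538  1.7053  0.1404  0.9109 -0.8107]
side 300 level pitch rel tool 0.8019238859715349 z at tcp -11.43555831066103 x range -194.18938756712018 90.41010681843858 yfit [-0.0116 -0.7886]
top 242 level pitch rel tool 0.2977398295183805 z at tcp -10.978296580998363 x range -89.70990309543025 88.26185552292534 yfit [ 0.0335 -4.4841]
A chest [-0.0189 -0.0211] 0.07668629889150654
```

Emit:
step_arm(targets=[[[0.004, 0, -0.01], [0, 0, 0]], [[0.012, 0, -0.03], [0, 0, 0]], [[0.022, 0, -0.052], [0, 0, 0]], [[0.032, 0, -0.075], [0, 0, 0]], [[0.04, 0, -0.094], [0, 0, 0]], [[0.043, 0, -0.101], [0, 0, 0]], [[0.043, 0, -0.101], [0, 0, 0]]])

```text
time: 20.8
eef_pos: [0.566, 0.3734, 0.2667]
ee_rot: [-2.189, -1.827, -0.446]
ft_force: [0.1, 0.1, -2.2]
opening: 0.0373
grip_force: 100.5
```

Run:
```python
from m import *
w=c2w([-.018,.09]);print(w); delta([w[0],w[1],.217],79.8)
```

```text
[0.5509 0.2972]
t 20.8 pos [0.566  0.3734 0.2667] shift [-0.0909 -0.0012  0.0154] turn [  0.0848 -22.985   -0.0932] F [ 0.0869  0.0899 -2.1677] j [ 0.4342  0.3787 -1.1169  1.5693  0.0659  1.106  -0.8033]
```

Emit:
step_arm(targets=[[[-0.006, 0, 0], [0, -2.5, 0]], [[-0.018, 0, 0], [0, -6.5, 0]], [[-0.035, 0, 0], [0, -11, 0]], [[-0.055, 0, 0.004], [0, -15.5, 0]], [[-0.072, -0.001, 0.009], [0, -19.5, 0]], [[-0.086, -0.001, 0.013], [0, -22.5, 0]], [[-0.091, -0.001, 0.0155], [0, -23.4, 0]], [[-0.091, -0.001, 0.0155], [0, -23.4, 0]]])

```text
time: 21.8
eef_pos: [0.5509, 0.2974, 0.2162]
ee_rot: [2.408, 2.01, -0.009]
ft_force: [0.5, 0.5, -1.8]
opening: 0.0374
grip_force: 100.4
```

Emit:
step_arm(targets=[[[0, 0, 0], [0, 0, 0]], [[0, 0, 0], [0, 0, 0]], [[0, 0, 0], [0, 0, 0]]])

```text
time: 22.18
eef_pos: [0.5512, 0.2972, 0.217]
ee_rot: [2.408, 2.009, -0.007]
ft_force: [0.5, 0.1, -2.2]
opening: 0.0371
grip_force: 100.4
```

```bash
python3 lv.py
python3 - <<'E'
from m import *
s=load('side');t=load('top');save('final',np.hstack([cv2.resize(s['frame'][100:400,60:440],(400,316)),cv2.resize(t['frame'],(400,316))]))
E
```

```text
t 22.175 [0.5512 0.2972 0.217 ] tool x pitch -0.39099906702546916 open 0.03708513930601114 F [ 0.4504  0.1174 -2.1596] M [ 0.1534 -0.0404  0.0016] [ 0.1868  0.4333 -0.9575  1.5058  0.3616  1.3926 -0.9731]
side 346 level pitch rel tool 0.47709694033131306 z at tcp -11.003330403899334 x range -192.98480677648595 88.0457557501705 yfit [-0.0159  0.2991]
top 186 level pitch rel tool 0.37490175085448874 z at tcp -11.402763495249825 x range -191.74488847194291 -127.62242455229728 yfit [ 0.1386 27.443 ]
```

View pics/final.png

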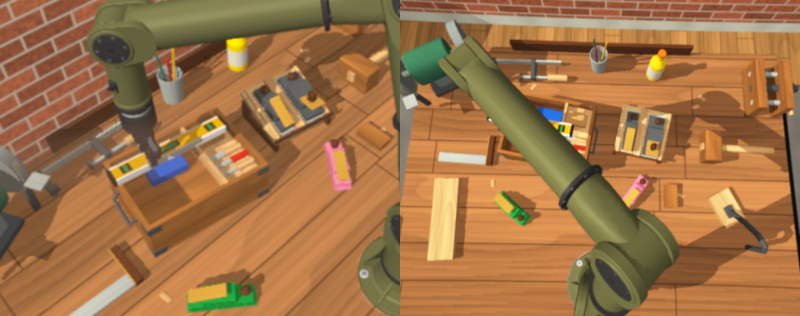

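The level is held horizontal above the chest (side crop, ends at about (112,178) and (225,125)), with its underside about 88 mm above the rim. The plane is seated in the bay, and the blue block and the bystanders are where they were.

```bash
python3 -c "
from h import *
print(env.finish_job())"
```

```text
the job is handed in; nothing more can be done
None
```

I handed the job in at about 22 s: the block plane sits flat in the empty bay, and the level is held horizontal about 88 mm above the chest rim, with the sanding block, mallet, try square and offcut not touched; the hand-in returned no verdict.

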